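Turn the arched relief tile on the drying rack

ROBOT

A 6-joint arm with a two-finger parallel gripper is mounted at the origin on the work surface. World frame = base frame: x ahead of the robot, y to its left, z up, the work surface at z = 0. Lengths are in mm, angles in rad, forces in N, time in s.
With the tool pointing down it reaches from about 300 to 775 mm from the base axis. Payload 14.6 kg.
Tool frame: the origin (TCP) lies on the centre line of the jaws, within the pads' length; the fingertips stand 19 mm ahead of it and the grasp point (between the pads) is the TCP (bot.tip_reach is the distance from the TCP to the fingertips, in mm); z points along the fingers, y is the line along which they close (so a half turn about z gives the same grasp; the last joint's range is limited). The gripper opens to 85 mm and grips with 20 to 120 N. Pads are 22 mm wide; open, the fingers measure 114 mm over their backs; the gripper's body (76 mm by 85 mm) begins 54 mm behind the grasp point. The pads swing forward as they close: fully open they stand 13 mm farther back than shut.
Start: joints at [-0.067, 0.3, 1.521, -0, 1.321, -0.067], TCP at [549.99, -0.002, 215.781] pointing down, gripper open.
Joint ranges: [-3.03, 3.03], [-0.79, 2.21], [0.23, 2.52], [-1.04, 4.18], [0, 3.07], [-2.55, 2.55]. Speed limits (rad/s): [2.22, 2.22, 2.57, 3.14, 3.14, 3.14].

INTERFACE

Orientations are given as a unit quaternion [w, x, y, z].
In Python, from rig import bot gives the robot as it stands. Calls block until the motion is done:
- bot.move_to(position, orientation): joint-space move of the TCP to a pose.
- bot.servo_line(position, attitude=None, speed=150, until_force=None): straight line of the TCP; attitude=None keeps the orientation; speed is the mean speed in mm/s. With until_force (N) it stops when the force on the tool has changed by that much, and returns True; else False.
- bot.move_joints(angles): joint-space move.
- bot.move_gripper(opening, grip_force=None): finger opening in mm; grip_force is the grip in N (None keeps the last); returns when the fingers have stopped.
- bot.dwell(seconds).
- bot.ik(position, orientation): joint angles nearest the present ones, or None.
- bot.read_state(): the state.
- bot.read_camera(name): name is "scene" or "side" or "wrist"; returns a dict with "image" (384x512x3 uint8, blue, green, red), "depth" (384x512 float32, mm along the optical axis (not along the pixel's ray), 0 where there is no reading), "fovy" (degrees; the focal length in pixels is half the picture's height over the tangent of half this angle, whatever the lens; pixels are square), "cx", "cy" (the principal point, pixels), "eye" and "attitude" of the camera in the world; the wrist camera has in their place "mount" (4x4, takes a point from camera to tool coordinates, whose origin is the TCP and whose axes are the flange's). Camera axes: x right, y down, z forward; pixel columns grow to the right and rows downward; lengths in mm; the calibration is good to about 2 mm. A picture is of the moment at which its call begins: read the wrist's pose just before it.
A pose or a line that the arm cannot do raises bot.MotionError and nothing moves.
- bot.finish_job(): hands the job in; it is judged then, once.
The state is a dict: "clock": time; "joint_positions": joint angles; "qvel": joint speeds; "effort": joint torques, N m; "ee_pos": TCP position; "tool_rot": TCP orientation; "ft_force": force on the tool from outside, world axes, zero at the start; "moment": the same for the moment, N m; "grip_width": finger opening in mm; "grip_force": force on a finger pad.
Only numpy, scipy, OpenCV 4.12 (cv2) and the standard library are available. Lean on these libraries where they do the work, as an engineer would, in place of code of your own. Each camera call takes 0.05 s, during which the arm holds its last target. There are 200 camera calls.

TASK

The round-topped (arched) clay tile leans on the wooden rack with its plain back outwards. Lift it out, turn it over so that its carved face looks outwards, and lean it back the right way up in the same place on the rack, resting on the ledge and against the backboard, squarely. Leave the other two tiles on the rack as they are.

Things in the scene. Friction and masses are not known exactly. Their poses are not given: they have to be found in the camera images.
- arch_tile_centre (a point): Arched clay tile, 14 mm thick, 100 wide, 130 high, 0.3 kg; sides straight to 80 mm, then a half-round top of radius 50. Point: its centre (mid-height, -width, -thickness). z: up along the tile; x: out of the plain back, at first out of the rack's front, 15 deg upwards; y: along its width. The carved face (-x) starts against the backboard. Its top 60 mm stands clear above the board, to be pinched from above.
- square_tile_centre (a point): Centre of a bystander: square-cornered clay tile, 14 mm thick, 100 mm wide, 130 mm high, leaning on the same rack, its plain back outwards; z up along it, x out of the rack. Not to be disturbed.
- octagon_tile_centre (a point): Centre of a bystander: eight-sided clay tile, 14 mm thick, 100 mm wide and high, leaning on the same rack, its carved face outwards already; z up along it, x out of the rack. Not to be disturbed.
- rack: Fixed wooden rack, 480 mm long; three tiles side by side, 150 mm apart, in any order. Origin: under its foot's centre. y along it, z up, x out of its open front, away from the robot. A trough leaning back 15 deg: backboard 70 mm up along the tiles; at right angles a ledge 40 mm deep with a 6 mm lip. Their inner corner is 65 mm above the origin; board top 133 mm, tall tiles' tops 193 mm above table.
Mind the look-alikes: they are no part of the job. What is shaped like the part that bears arch_tile_centre but blue or yellow is not meant.

How it is judged:
By the outcome, as a careful person would: the job done as asked, in the order asked, and still so for the second after the job is handed in, with the robot touching nothing.
It also fails if it takes over 45 s, if anything falls off the work surface, if the arm or the gripper's body presses on something with over 40 N, if the wrist force passes 120 N, or if a joint passes its speed limit or range.

## Working session

There is one attempt and no reset: what is moved stays moved. The work goes in short steps, each a Python script; the robot and the scene stay as the last script left them, time stands still between calls to the robot, and variables do not carry over. Pictures are saved under pics/ and viewed, at most 13 in all, crops included, and the job is handed in when it is done.

```bash
mkdir -p pics; ls; python3 - <<'E'
from rig import bot
import cv2,pickle,numpy as np
d={}
for n in("scene","side","wrist"):
    d[n]=bot.read_camera(n); 
    c=d[n]; print(n,c["fovy"],c["cx"],c["cy"],c.get("eye"),c.get("attitude"),c.get("mount"))
d["st"]=bot.read_state(); print(d["st"])
pickle.dump(d,open("d0.pkl","wb"))
cv2.imwrite("pics/a.png",np.vstack([cv2.resize(d["scene"]["image"],(800,600))]))
cv2.imwrite("pics/b.png",np.hstack([cv2.resize(d[n]["image"],(400,300)) for n in("side","wrist")]))
E
```

```text
pics
scene 50.09989994232257 248.04703566127347 198.31124686543933 [1012.56335037 -129.91861579  910.01292348] [-0.24818341  0.80385538  0.51394411 -0.16757974] None
side 46.04074651835555 251.4448348526131 197.19434793635867 [ 124.66859033 -540.12193636  635.34042347] [-0.43106126  0.86499099 -0.22491462  0.12405719] None
wrist 61.23034764857397 261.6945174264426 192.1599522853109 None None [[-2.85373691e-05 -9.53202911e-01 -3.02331290e-01  7.77187733e+01]
 [ 9.99999850e-01 -1.92362387e-04  5.12097251e-04 -1.90483759e-01]
 [-5.46289759e-04 -3.02331230e-01  9.53202774e-01 -1.57502553e+02]
 [ 0.00000000e+00  0.00000000e+00  0.00000000e+00  1.00000000e+00]]
{'clock': 0.15, 'joint_positions': array([-6.66094653e-02,  3.00354605e-01,  1.52145899e+00,  2.00263744e-05,
        1.32069882e+00, -6.66327932e-02]), 'qvel': array([ 1.09686039e-04, -8.44567072e-04, -2.23996748e-03, -2.02741172e-03,
       -7.97422727e-05, -2.24760062e-05]), 'effort': array([ 1.15317634e-03, -5.43663168e+01, -3.61884356e+01, -9.07762978e-05,
        3.16729136e-03,  4.75633647e-05]), 'ee_pos': array([5.49800199e+02, 1.02509624e-02, 2.15336877e+02]), 'tool_rot': array([-3.52498790e-04,  7.07100214e-01,  7.07113198e-01, -2.95514334e-04]), 'ft_force': array([-0.62128815,  0.29923179, -0.45923006]), 'moment': array([ 0.03539866,  0.0517668 , -0.03832662]), 'grip_force': 0.0, 'grip_width': 85.37004955913415}
```

View pics/a.png

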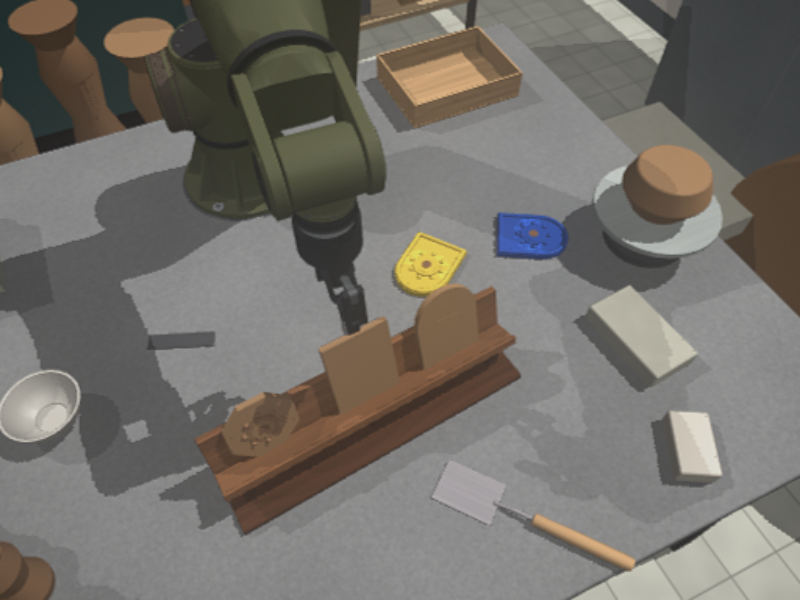

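View pics/b.png

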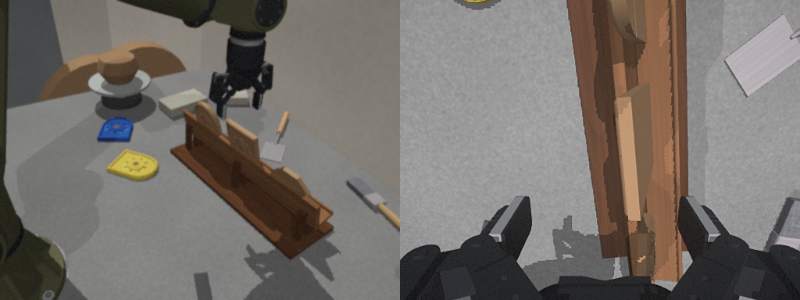

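The scene view shows the arched tile at about (447,325) of 800x600, at the rack's +y end. The square tile is at (360,365) and the octagon at (262,425). The blue and yellow look-alikes lie flat behind the rack.

```bash
cat > h.py <<'E'
import numpy as np
from scipy.spatial.transform import Rotation as R
def cloud(c,T=None):
    h,w=c["depth"].shape; f=h/2/np.tan(np.radians(c["fovy"])/2)
    u,v=np.meshgrid(np.arange(w),np.arange(h)); z=c["depth"].astype(float)
    P=np.stack([(u-c["cx"])/f*z,(v-c["cy"])/f*z,z],-1)
    if T is None:
        q=np.array(c["attitude"]); return R.from_quat(np.roll(q,-1)).apply(P.reshape(-1,3)).reshape(h,w,3)+c["eye"]
    return P@T[:3,:3].T+T[:3,3]
def plane(P):
    m=np.ones(len(P),bool)
    for _ in range(5):
        c=P[m].mean(0); n=np.linalg.svd(P[m]-c,full_matrices=False)[2][2]
        m=abs((P-c)@n)<3
    return c,n*np.sign(n[0]),m.sum()
E
python3 - <<'E'
import pickle,cv2
from h import *
d=pickle.load(open("d0.pkl","rb")); C=cloud(d["scene"]); D=d["scene"]["depth"]
f=0.64
for n,u,v in(("arch",447,325),("sq",362,368)):
    u,v=int(u*f),int(v*f)
    c,nn,k=plane(C[v-12:v+13,u-10:u+11].reshape(-1,3)); 
    print(n,c.round(1),nn.round(4),k,"tilt",np.degrees(np.arcsin(nn[2])),"yaw",np.degrees(np.arctan2(nn[1],nn[0])))
    # face extents
    yaw=np.arctan2(nn[1],nn[0]); y=np.array([-np.sin(yaw),np.cos(yaw),0]); z=np.cross(nn,y)
    q=C.reshape(-1,3)-c; m=(abs(q@nn)<4)&(abs(q@y)<75)&(abs(q@z)<130)&(D.ravel()>0)
    w=q[m]@y; h=q[m]@z
    lab=np.zeros(D.size,np.uint8); lab[np.flatnonzero(m)]=1
    _,L=cv2.connectedComponents(lab.reshape(D.shape),connectivity=4)
    s=(L==L[v,u]).ravel(); w=q[s]@y; h=q[s]@z
    for lo in range(-80,81,10):
        t=(h>=lo)&(h<lo+10)
        if t.sum()>5: print(lo,t.sum(),w[t].min().round(1),w[t].max().round(1))
    print("top",h.max(), "topworld",(c+z*h.max()).round(1))
# table check
print("table z",np.median(C[280:300,90:120,2]),np.median(C[330:370,250:300,2]))
W=cloud(d["wrist"],None) if 0 else None
i=cv2.resize(d["scene"]["image"][165:260,220:345],(800,608),interpolation=cv2.INTER_CUBIC)[:600]
cv2.imwrite("pics/c.png",i)
E
```

```text
arch [575.2 152.8 129.5] [0.9596 0.105  0.261 ] 516 tilt 15.127089235337953 yaw 6.2442421670289745
-70 144 -74.9 74.5
-60 116 -48.7 52.9
-50 108 -48.5 52.0
-40 118 -48.5 50.4
-30 121 -47.8 51.1
-20 116 -48.3 51.9
-10 123 -48.2 52.2
0 126 -48.9 51.8
10 135 -47.7 51.5
20 131 -46.7 51.4
30 124 -45.2 48.5
40 113 -42.4 44.6
50 96 -35.4 37.8
60 52 -26.5 22.2
top 66.65394550537324 topworld [557.9 150.9 193.8]
sq [589.6  10.7 134.5] [0.96   0.1092 0.2579] 522 tilt 14.943374686658675 yaw 6.492334153511213
-80 38 -73.9 72.8
-70 196 -74.1 74.5
-60 127 -47.9 52.9
-50 121 -47.6 52.2
-40 142 -48.1 53.6
-30 125 -47.4 52.2
-20 142 -47.9 52.6
-10 141 -47.9 52.5
0 144 -47.4 52.5
10 149 -47.6 51.6
20 151 -47.3 52.3
30 157 -47.3 51.6
40 149 -47.7 52.6
50 167 -47.7 52.4
60 74 -46.1 49.7
top 62.94824274159914 topworld [573.4   8.8 195.3]
table z -1.238131967393599 -0.9893930949043579
```

View pics/c.png

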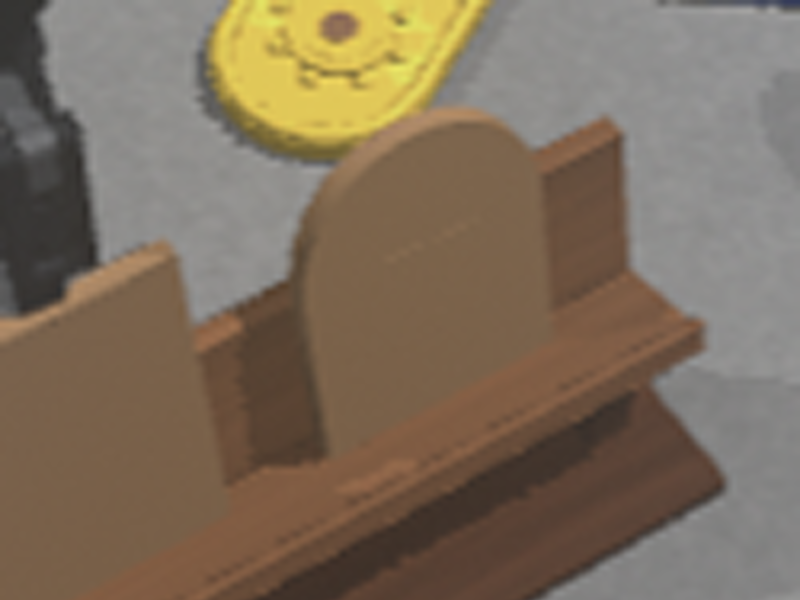

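The crop shows a clean arch outline with its plain back outwards. Its face plane gives a 15° tilt and a yaw of about 6.35°. A half turn about a vertical tool would exceed J6's range, so I'm scanning in-plane tilted approaches.

```bash
cat >> h.py <<'E'
yaw=np.radians(6.35); t15=np.radians(15)
Y=np.array([-np.sin(yaw),np.cos(yaw),0]); X0=np.array([np.cos(yaw),np.sin(yaw),0])
N=X0*np.cos(t15)+np.array([0,0,np.sin(t15)]); Z=np.cross(N,Y)
CEN=np.array([575.2,152.8,129.5])+1.7*Y+1.0*Z-7*N
ARC=CEN+15*Z
def pose(a,s,r=25,off=(0,0,0)):
    """approach tilt a (deg) in tile plane, tool leaning toward +Y for a>0; s = sign of tool y along N; off in (N,Y,Z)"""
    a=np.radians(a); back=np.sin(a)*Y+np.cos(a)*Z
    z=-back; y=s*N; x=np.cross(y,z)
    q=np.roll(R.from_matrix(np.stack([x,y,z],1)).as_quat(),1)
    return ARC+r*back+off[0]*N+off[1]*Y+off[2]*Z,q
E
python3 - <<'E'
from h import *; from rig import bot
print(CEN,N,Z)
for s in(1,-1):
  for a in range(-75,76,5):
    o=[]
    for up in(0,130):
        p,q=pose(a,s,off=(0,0,up)); j=bot.ik(p,q); o.append(None if j is None else np.round(j,2).tolist())
    if any(o): print(s,a,o)
E
```

```text
[568.03474818 153.71311335 128.65419251] [0.95999969 0.106833   0.25881905] [-0.25723114 -0.02862582  0.96592583]
1 -75 [[-0.27, 0.72, 1.58, 1.17, 1.63, -1.04], [-0.29, 0.46, 1.64, 1.18, 1.72, -0.87]]
1 -70 [[-0.26, 0.66, 1.6, 1.14, 1.56, -1.02], [-0.29, 0.42, 1.64, 1.13, 1.66, -0.84]]
1 -65 [[-0.25, 0.61, 1.62, 1.09, 1.49, -0.99], [-0.27, 0.37, 1.65, 1.08, 1.61, -0.8]]
1 -60 [[-0.24, 0.56, 1.64, 1.05, 1.42, -0.95], [-0.26, 0.33, 1.66, 1.02, 1.55, -0.76]]
1 -55 [[-0.22, 0.52, 1.66, 1.0, 1.35, -0.91], [-0.24, 0.28, 1.66, 0.97, 1.5, -0.72]]
1 -50 [[-0.19, 0.47, 1.68, 0.95, 1.29, -0.86], [-0.21, 0.25, 1.66, 0.9, 1.45, -0.67]]
1 -45 [[-0.17, 0.43, 1.69, 0.89, 1.22, -0.8], [-0.19, 0.21, 1.66, 0.83, 1.4, -0.61]]
1 -40 [[-0.14, 0.39, 1.71, 0.82, 1.16, -0.73], [-0.15, 0.18, 1.66, 0.76, 1.35, -0.55]]
1 -35 [[-0.1, 0.36, 1.71, 0.75, 1.1, -0.66], [-0.12, 0.15, 1.66, 0.68, 1.3, -0.49]]
1 -30 [[-0.06, 0.33, 1.72, 0.66, 1.04, -0.57], [-0.07, 0.12, 1.66, 0.59, 1.26, -0.41]]
1 -25 [[-0.02, 0.3, 1.72, 0.57, 1.0, -0.47], [-0.03, 0.11, 1.65, 0.5, 1.23, -0.33]]
1 -20 [[0.02, 0.28, 1.72, 0.46, 0.96, -0.3
[... 2151 characters left out ...]
5 [[0.44, 0.39, 1.61, -0.56, 1.12, -2.52], None]
-1 30 [[0.47, 0.42, 1.58, -0.63, 1.18, -2.45], None]
-1 35 [[0.5, 0.46, 1.56, -0.7, 1.24, -2.39], [0.53, 0.28, 1.51, -0.66, 1.44, -2.52]]
-1 40 [[0.53, 0.51, 1.53, -0.76, 1.31, -2.34], [0.56, 0.32, 1.49, -0.73, 1.49, -2.48]]
-1 45 [[0.56, 0.55, 1.5, -0.82, 1.38, -2.3], [0.58, 0.36, 1.47, -0.79, 1.55, -2.44]]
-1 50 [[0.58, 0.6, 1.47, -0.87, 1.44, -2.26], [0.6, 0.4, 1.46, -0.85, 1.6, -2.41]]
-1 55 [[0.6, 0.65, 1.44, -0.92, 1.51, -2.23], [0.62, 0.45, 1.44, -0.91, 1.66, -2.38]]
-1 60 [[0.61, 0.7, 1.41, -0.97, 1.58, -2.21], [0.64, 0.49, 1.42, -0.97, 1.71, -2.36]]
-1 65 [[0.62, 0.75, 1.38, -1.01, 1.65, -2.19], [0.65, 0.54, 1.41, -1.02, 1.77, -2.34]]
```

```bash
python3 - <<'E'
from h import *; from rig import bot
f=lambda j: None if j is None else np.round(j,2).tolist()
for A in(34,36,38,40):
  for up in (0,100,150,180):
    print(A,up,f(bot.ik(*pose(-A,1,32,(3,20*(up>100),up)))),f(bot.ik(*pose(A,-1,32,(3,20*(up>100),up)))))
y=-Y
for y in(Y,-Y):
    z=-Z; q=np.roll(R.from_matrix(np.stack([np.cross(y,z),y,z],1)).as_quat(),1)
    print(f(bot.ik(ARC+32*Z+180*Z+20*Y,q)))
E
```

```text
34 0 [-0.1, 0.34, 1.7, 0.72, 1.1, -0.63] [0.5, 0.45, 1.55, -0.68, 1.24, -2.41]
34 100 [-0.11, 0.18, 1.67, 0.67, 1.26, -0.51] [0.52, 0.31, 1.51, -0.65, 1.4, -2.51]
34 150 [-0.08, 0.11, 1.64, 0.65, 1.32, -0.41] [0.56, 0.27, 1.45, -0.64, 1.5, -2.54]
34 180 [-0.08, 0.08, 1.61, 0.65, 1.37, -0.38] None
36 0 [-0.12, 0.36, 1.7, 0.76, 1.13, -0.67] [0.51, 0.47, 1.54, -0.71, 1.27, -2.39]
36 100 [-0.13, 0.2, 1.67, 0.7, 1.28, -0.53] [0.53, 0.32, 1.51, -0.68, 1.42, -2.49]
36 150 [-0.09, 0.12, 1.64, 0.69, 1.34, -0.44] [0.58, 0.29, 1.44, -0.67, 1.52, -2.52]
36 180 [-0.1, 0.09, 1.61, 0.68, 1.39, -0.4] [0.58, 0.26, 1.41, -0.67, 1.57, -2.55]
38 0 [-0.13, 0.37, 1.7, 0.79, 1.15, -0.7] [0.53, 0.49, 1.53, -0.74, 1.3, -2.37]
38 100 [-0.14, 0.21, 1.67, 0.74, 1.3, -0.56] [0.55, 0.34, 1.5, -0.71, 1.44, -2.47]
38 150 [-0.11, 0.13, 1.64, 0.72, 1.35, -0.47] [0.59, 0.3, 1.43, -0.7, 1.54, -2.5]
38 180 [-0.11, 0.1, 1.62, 0.71, 1.4, -0.43] [0.59, 0.27, 1.41, -0.69, 1.59, -2.54]
40 0 [-0.14, 0.39, 1.69, 0.82, 1.17, -0.73] [0.54, 0.51, 1.52, -0.76, 1.32, -2.35]
40 100 [-0.16, 0.22, 1.67, 0.77, 1.32, -0.59] [0.56, 0.36, 1.49, -0.73, 1.46, -2.45]
40 150 [-0.12, 0.14, 1.64, 0.76, 1.37, -0.49] [0.6, 0.32, 1.43, -0.72, 1.56, -2.49]
40 180 [-0.13, 0.11, 1.62, 0.75, 1.42, -0.45] [0.6, 0.29, 1.4, -0.72, 1.61, -2.52]
[0.27, 0.05, 1.53, -0.04, 1.3, -1.41]
[0.27, 0.05, 1.53, -0.04, 1.3, 1.74]
```

```bash
cat >> h.py <<'E'
A=37
def show(bot,t):
    s=bot.read_state(); print(t,round(s["clock"],2),s["ee_pos"].round(1),s["ft_force"].round(1),round(s["grip_width"],1),round(s["grip_force"],1))
E
python3 - <<'E'
from h import *; from rig import bot; import cv2
p=bot.read_state()["ee_pos"]; q0=bot.read_state()["tool_rot"]
bot.servo_line(p+[0,0,110],speed=200)
bot.move_to(*pose(-A,1,150))
bot.move_gripper(45)
P,q=pose(-A,1,32); bot.servo_line(P,speed=120)
show(bot,"at"); 
e=bot.read_state()["ee_pos"]-P; print("track err",[round(float(e@v),1) for v in(N,Y,Z)])
c=bot.read_camera("side")["image"]; d=bot.read_camera("scene")["image"]
cv2.imwrite("pics/d.png",np.hstack([cv2.resize(c[100:280,180:420],(400,300)),cv2.resize(d[130:290,180:393],(400,300))]))
E
```

```text
at 3.17 [560.  133.1 168.4] [-0.7 -1.5  0. ] 45.0 0.0
track err [0.4, -0.4, 0.5]
```

View pics/d.png

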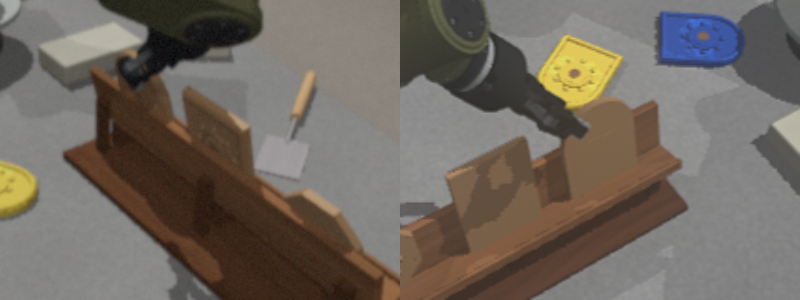

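Both views show the fingers straddling the arch's upper left shoulder (about (575,125) in the right half) and clear of the square tile. Next I close, lift and swing.

```bash
python3 - <<'E'
from h import *; from rig import bot; import cv2
bot.move_gripper(10,grip_force=20); show(bot,"grip20")
bot.move_gripper(10,grip_force=60); show(bot,"grip60")
P,q=pose(-A,1,32,(1,0,15)); bot.servo_line(P,speed=60); show(bot,"l15")
P,q=pose(-A,1,32,(3,0,80)); bot.servo_line(P,speed=120)
P,q=pose(-A,1,32,(3,20,150)); bot.servo_line(P,speed=150); show(bot,"up")
z=-Z; qm=np.roll(R.from_matrix(np.stack([np.cross(Y,z),Y,z],1)).as_quat(),1)
bot.move_to(ARC+212*Z+20*Y,qm)
bot.move_to(*pose(A,-1,32,(3,20,150))); bot.dwell(.3); show(bot,"swung")
c=bot.read_camera("side")["image"]; d=bot.read_camera("scene")["image"]
cv2.imwrite("pics/e.png",np.hstack([cv2.resize(c[40:280,150:470],(400,300)),cv2.resize(d[80:290,150:430],(400,300))]))
E
```

```text
grip20 3.68 [559.8 133.3 168.1] [-0.7 -2.2  2.8] 11.6 19.6
grip60 3.9 [559.9 133.3 168.1] [-0.4 -3.1  5.5] 10.8 28.7
l15 4.3 [557.1 133.1 183.5] [-2.4 -3.4  6.3] 10.6 28.4
up 5.62 [521.7 149.2 312.4] [-0.5 -1.2 -2.8] 10.5 26.2
swung 7.87 [517.6 187.2 313.8] [ 0.2  0.5 -2.9] 10.4 25.4
```

View pics/e.png

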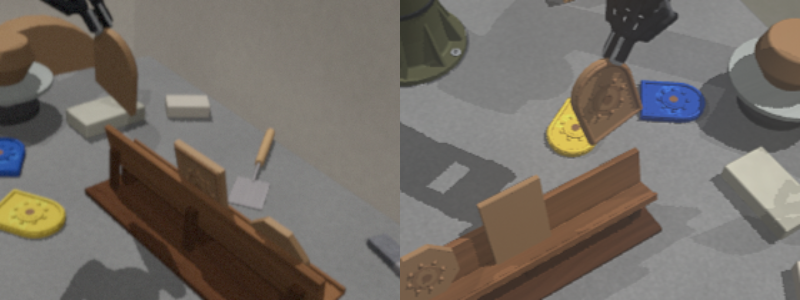

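The tile is held with its carved face outwards, at about (608,100) in the right half. It looks rotated in the grip, so I'll firm the grip and measure its pose in the scene view's depth.

```bash
cat >> h.py <<'E'
def tilepose(c,lo=None):
    pass
E
python3 - <<'E'
from h import *; from rig import bot; import cv2,pickle
bot.move_gripper(0,grip_force=60); show(bot,"firm")
c=bot.read_camera("scene"); w=bot.read_camera("wrist"); s=bot.read_state(); pickle.dump((c,w,s),open("d1.pkl","wb"))
C=cloud(c); ctr=CEN+3*N+20*Y+150*Z; D=C-ctr
m=(np.linalg.norm(D,axis=-1)<100)&(c["depth"]>0)&((D@N)<40)
ys,xs=np.nonzero(m); print(xs.min(),xs.max(),ys.min(),ys.max(),m.sum())
pts=C[m]; cc,n,k=plane(pts[abs((pts-ctr)@Z)<60]); print(cc-ctr,n,k,"exp",N)
r=(np.array([n@N,n@Y,n@Z])); print("n in tile",r.round(3))
x0,y0=xs.min()-20,ys.min()-30
cv2.imwrite("pics/f.png",np.hstack([cv2.resize(c["image"][y0:y0+120,x0:x0+120],(500,500),interpolation=cv2.INTER_CUBIC),cv2.resize(w["image"],(300,500))])); print(x0,y0)
E
```

```text
firm 8.27 [517.6 187.6 313.5] [ 0.7  0.2 -3.6] 5.8 58.7
270 320 101 181 2331
[ 0.50111929 17.67973528 -3.0342889 ] [0.97293734 0.1018443  0.20741423] 1559 exp [0.95999969 0.106833   0.25881905]
n in tile [ 0.999 -0.006 -0.053]
250 71
```

View pics/f.png

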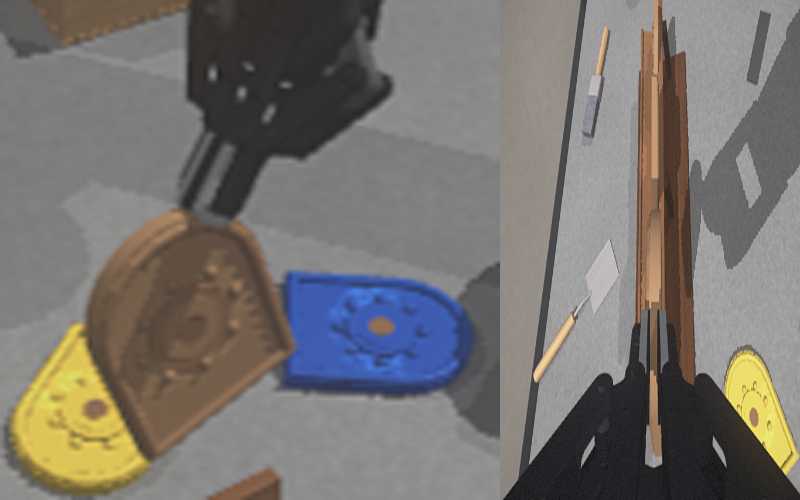

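```bash
cat >> h.py <<'E'
from scipy.optimize import least_squares
def fit2d(c,ctr,tol=9,box=85):
    """in-plane rotation (deg about N) and centre (Y,Z) of the tile outline relative to ctr, in the tile plane"""
    import cv2
    C=cloud(c); D=C-ctr; n=D@N; y=D@Y; z=D@Z
    m=(abs(n-7)<tol)&(np.hypot(y,z)<box)&(c["depth"]>0)
    k,L,st,_=cv2.connectedComponentsWithStats(m.astype(np.uint8),connectivity=4)
    m=L==1+np.argmax(st[1:,4])
    cs,_=cv2.findContours(m.astype(np.uint8),cv2.RETR_EXTERNAL,cv2.CHAIN_APPROX_NONE)
    o=max(cs,key=len)[:,0]; p=np.stack([y[o[:,1],o[:,0]],z[o[:,1],o[:,0]]],1)
    def sd(v):
        t=v[0]; q=p-v[1:]; q=q@np.array([[np.cos(t),-np.sin(t)],[np.sin(t),np.cos(t)]])
        a,b=abs(q[:,0]),q[:,1]
        return np.where(b>15,np.hypot(a,b-15)-50,np.maximum(a-50,-65-b))
    r=least_squares(sd,[0,*p.mean(0)],loss="soft_l1",f_scale=2)
    return np.degrees(r.x[0]),r.x[1:],np.median(abs(r.fun)),len(p)
E
python3 - <<'E'
from h import *; import pickle
c,w,s=pickle.load(open("d1.pkl","rb"))
print(fit2d(pickle.load(open("d0.pkl","rb"))["scene"],CEN))
print(fit2d(c,CEN+3*N+20*Y+150*Z))
print(fit2d(c,CEN+3*N+20*Y+150*Z,tol=13))
E
```

```text
(np.float64(-0.21987964091451995), array([-0.02992627, -0.43080808]), np.float64(0.7235282535930736), 155)
(np.float64(14.618199757121259), array([18.22567059, -1.82500977]), np.float64(2.965360124864155), 177)
(np.float64(14.867514078509828), array([17.96143554, -2.52963977]), np.float64(2.457227172474674), 171)
```

The held tile is turned about 15° in-plane and pitched about 3°. I'll re-pose the tool to compensate, then re-measure.

```bash
cat >> h.py <<'E'
BASE=np.stack([N,Y,Z],1)
def Rq(q): return R.from_quat(np.roll(np.asarray(q),-1)).as_matrix()
def qR(M): return np.roll(R.from_matrix(M).as_quat(),1)
def measure(c,ctr):
    """3D pose of the held tile (frame: N-like outward face normal) near ctr"""
    C=cloud(c); D=C-ctr
    m=(np.linalg.norm(D,axis=-1)<85)&(c["depth"]>0)&(abs(D@N-7)<20)&(D@Z<45)
    cc,n,k=plane(C[m])
    if n@N<0: n=-n
    rot,yz,res,_=fit2d(c,ctr,13)
    t=np.radians(rot); zt=-np.sin(t)*Y+np.cos(t)*Z; zt-=n*(n@zt); zt/=np.linalg.norm(zt)
    M=np.stack([n,np.cross(zt,n),zt],1)
    p=ctr+yz[0]*Y+yz[1]*Z; p=p+n*((cc-p)@n)   # on the face plane
    print("rot",rot.round(2),"yz",yz.round(2),"res",res.round(2),"n",(BASE.T@n).round(4),"faceN",round(float((p-ctr)@N),2),k)
    return M,p
def retarget(s,M,p,Mt,pt):
    """tool pose that brings the held tile pose M,p to Mt,pt"""
    D=Mt@M.T; return pt+D@(s["ee_pos"]-p), qR(D@Rq(s["tool_rot"]))
E
python3 - <<'E'
from h import *; from rig import bot; import pickle,cv2
d0=pickle.load(open("d0.pkl","rb"))
print("ref"); measure(d0["scene"],CEN)
c,w,s=pickle.load(open("d1.pkl","rb"))
s=bot.read_state()
ctr=CEN+3*N+20*Y+150*Z; M,p=measure(c,ctr)
off=8*N+130*Z
P,q=retarget(s,M,p,BASE,CEN+7*N+off)
j=bot.ik(P,q); print(P,None if j is None else np.round(j,2)); print((P-CEN)@BASE, BASE.T@Rq(q)[:,2],BASE.T@Rq(q)[:,1])
if j is not None:
    bot.move_to(P,q); bot.dwell(.3); s=bot.read_state(); c=bot.read_camera("scene"); show(bot,"re")
    print(s["ee_pos"]-P)
    measure(c,CEN+off); pickle.dump((c,s),open("d2.pkl","wb"))
    cv2.imwrite("pics/g.png",cv2.resize(c["image"][80:290,180:460],(800,600)))
E
```

```text
ref
rot -0.28 yz [ 0.32 -0.72] res 0.81 n [ 1.     -0.0016  0.0077] faceN 6.94 1361
rot 14.87 yz [17.96 -2.53] res 2.46 n [ 0.9989 -0.0033 -0.0469] faceN 1.59 1546
[533.54617072 162.26907952 297.00560725] [ 0.6   0.4   1.45 -0.91  1.6  -2.39]
[ 11.37758819  12.31796779 171.24159405] [ 0.03941562 -0.78648719 -0.61634755] [-0.99889741 -0.015271   -0.04439332]
re 9.04 [533.5 162.3 298.1] [-1.  -0.7 -3. ] 4.8 67.7
[-0.01120595  0.07144591  1.32027645]
rot 6.43 yz [ 6.48 -1.7 ] res 2.09 n [ 9.999e-01 -7.000e-04 -1.520e-02] faceN 6.62 1534
```

View pics/g.png

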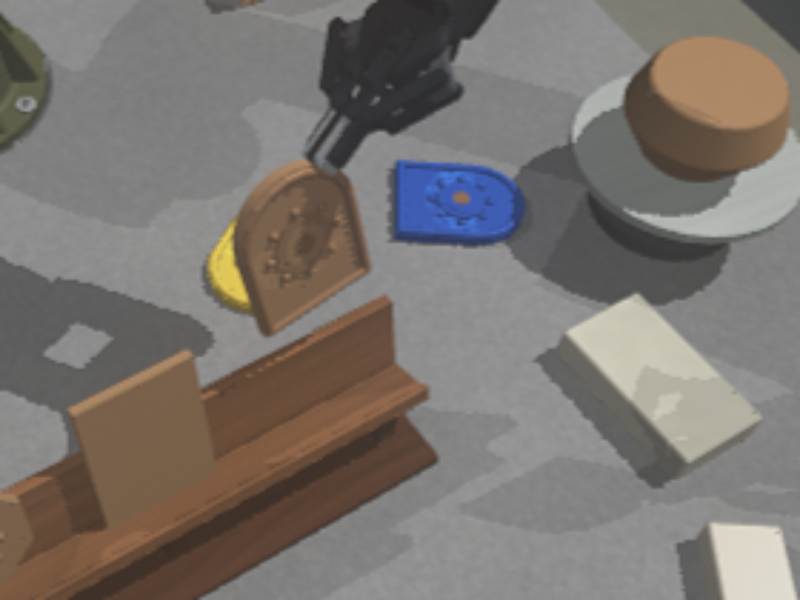

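```bash
cat >> h.py <<'E'
def rayYZ(c,uv,ctr,fn):
    h=c["depth"].shape[0]; f=h/2/np.tan(np.radians(c["fovy"])/2)
    u=np.array(uv,float); d=np.c_[(u[:,0]-c["cx"])/f,(u[:,1]-c["cy"])/f,np.ones(len(u))]@Rq(c["attitude"]).T
    e=np.array(c["eye"]); t=((ctr+fn*N-e)@N)/(d@N); P=e+t[:,None]*d
    return (P-ctr)@BASE
E
python3 - <<'E'
from h import *; import pickle,cv2
from rig import bot
c,s=pickle.load(open("d2.pkl","rb")); ctr=CEN+8*N+130*Z
uv=np.array([[268,333],[368,270],[238,225],[345,180],[295,160],[335,165]])/2.857+[180,80]
print(rayYZ(c,uv,ctr,6.6).round(1))
# rectified view of the tile plane, 4 px/mm, with grid of the expected outline; current state
show(bot,"now"); s1=bot.read_state(); c=bot.read_camera("scene")
h=384; f=h/2/np.tan(np.radians(c["fovy"])/2); Rc=Rq(c["attitude"])
g=np.array([[-90,90],[90,90],[90,-90],[-90,-90]],float)
Pw=(ctr+7*N+g[:,:1]*Y+g[:,1:]*Z-c["eye"])@Rc; px=np.c_[Pw[:,0]/Pw[:,2]*f+c["cx"],Pw[:,1]/Pw[:,2]*f+c["cy"]]
H=cv2.getPerspectiveTransform(px.astype(np.float32),np.float32([[0,0],[600,0],[600,600],[0,600]]))
I=cv2.warpPerspective(c["image"],H,(600,600),flags=cv2.INTER_CUBIC)
k=600/180
for a,b in(((-50,-65),(50,-65)),((-50,-65),(-50,15)),((50,-65),(50,15))): cv2.line(I,*[(int(300+k*q[0]),int(300-k*q[1])) for q in(a,b)],(0,0,255),1)
cv2.ellipse(I,(300,int(300-15*k)),(int(50*k),)*2,0,180,360,(0,0,255),1)
e=(s1["ee_pos"]-ctr)@BASE; b=-(Rq(s1["tool_rot"])[:,2]@BASE)
for r in(0,-19): q=e[1:]+r*b[1:]; cv2.circle(I,(int(300+k*q[0]),int(300-k*q[1])),4,(255,0,0),-1)
cv2.imwrite("pics/h.png",I)
E
```

```text
[[  6.6 -32.5 -71.9]
 [  6.6  60.2 -60.1]
 [  6.6 -43.6  35.4]
 [  6.6  45.6  30.7]
 [  6.6   6.7  65.7]
 [  6.6  38.3  46.9]]
now 9.04 [533.5 162.3 298.1] [-1.  -0.7 -3. ] 4.8 67.7
```

View pics/h.png

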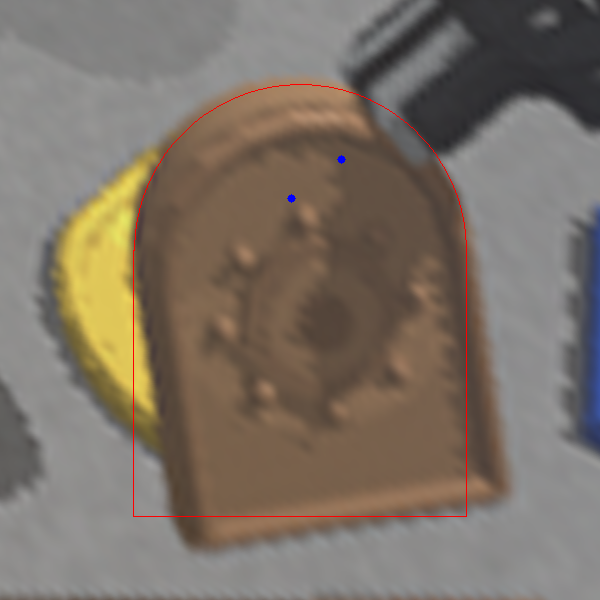

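The rectified view puts the visible fingertip edge near (400,130), but the projected tip is at (291,198). I'll check the fingers' true place in the tool frame using depth.

```bash
python3 - <<'E'
from h import *; import pickle
from rig import bot
print(bot.tip_reach)
c,s=pickle.load(open("d2.pkl","rb")); C=cloud(c)
T=(C-s["ee_pos"])@Rq(s["tool_rot"]); im=c["image"].astype(int)
dark=(im.max(-1)-im.min(-1)<25)&(c["depth"]>0)&(abs(T[...,0])<30)&(abs(T[...,1])<60)
for lo in range(-100,40,10):
    m=dark&(T[...,2]>=lo)&(T[...,2]<lo+10)
    if m.sum()>3: print(lo,m.sum(),"x",np.percentile(T[m][:,0],[5,50,95]).round(0),"y",np.percentile(T[m][:,1],[5,50,95]).round(0))
d=pickle.load(open("d0.pkl","rb")); C=cloud(d["scene"]); s0=d["st"]; T=(C-s0["ee_pos"])@Rq(s0["tool_rot"]); im=d["scene"]["image"].astype(int)
dark=(im.max(-1)-im.min(-1)<25)&(d["scene"]["depth"]>0)&(abs(T[...,0])<30)&(abs(T[...,1])<60)
print("start")
for lo in range(-100,40,10):
    m=dark&(T[...,2]>=lo)&(T[...,2]<lo+10)
    if m.sum()>3: print(lo,m.sum(),"x",np.percentile(T[m][:,0],[5,50,95]).round(0),"y",np.percentile(T[m][:,1],[5,50,95]).round(0))
print(bot.read_state()["tool_rot"],s["joint_positions"].round(3))
# tile blobs in tool frame
C=cloud(c); T=(C-s["ee_pos"])@Rq(s["tool_rot"]); D=(C-(CEN+8*N+130*Z))
m=(abs(T[...,0])<6)&(abs(T[...,1])<40)&(c["depth"]>0)&(T[...,2]<60)&(T[...,2]>-80)
o=np.argsort(T[m][:,2]); print(np.c_[T[m][o],c["image"][m][o]].round(0).astype(int)[::6])
E
```

```text
19.0
-100 259 x [-8.  9. 16.] y [-58. -18.  48.]
-90 229 x [-10.  10.  16.] y [-51. -16.  41.]
-80 201 x [-10.   9.  12.] y [-45. -16.  39.]
-70 172 x [-10.   9.  12.] y [-36. -15.  29.]
-60 102 x [-6.  5. 11.] y [-23. -11.  11.]
-50 82 x [-5.  5. 10.] y [-17.  -9.   9.]
-40 85 x [-6.  6. 10.] y [-17.  -9.  10.]
-30 84 x [-13.   5.  10.] y [-17.  -9.   8.]
-20 51 x [-28.  -0.   9.] y [-10.  -6.   5.]
start
-100 46 x [-16. -11.   0.] y [25. 38. 42.]
-90 20 x [-11. -10.  -7.] y [33. 46. 52.]
-80 14 x [-12. -11. -10.] y [41. 52. 56.]
-60 11 x [-10.  -9.  -8.] y [-43.  46.  49.]
-50 32 x [-10.  -6.   6.] y [-44.  52.  57.]
-40 22 x [-10.  -7.   3.] y [-47.   0.  55.]
[-0.18343211 -0.62194976  0.63739888 -0.41623771] [ 0.601  0.395  1.453 -0.905  1.597 -2.393]
[[  1   6 -79  47  45  46]
 [ -4 -32 -72  64  61  60]
 [  6 -37 -69  50  47  47]
 [  0 -34 -66  52  48  48]
 [ -3 -33 -65  52  48  48]
 [ -4 -33 -64  51  47  47]
 [ -4 -35 -62  46  42  42]
 [ -3 -28 -61  46  43  43]
 [  3 -27 -60  48  45  46]
 [  3 -25 -59  49  46  47]
 [  5   3 -57  51  49  50]
 [  2   5 -56  52  50  50]
 [  4   5 
[... 721 characters left out ...]
 -1  -7 -13  61  74  91]
 [  5  -5 -11  91 116 148]
 [ -3  -4  -8  65  78  93]
 [  2  -3  -3  68  82  99]
 [  5  -2  -1  64  76  91]
 [  2  -2   3  68  84 102]
 [  0  -3   6  77  97 120]
 [  1  -4   9  77  97 121]
 [  1  -3  11  77  97 120]
 [  4  -3  15  77  97 120]
 [  5  -3  18  77  97 120]
 [  4  -1  21  78  98 121]
 [  5  -1  23  77  98 121]
 [  0  -2  26  78  98 121]
 [  1  -2  28  77  98 121]
 [ -5  -1  31  77  98 122]
 [  6  -2  33  77  98 121]
 [ -5  -1  36  77  97 121]
 [ -3  -1  39  87 113 144]
 [  2  -2  41  77  97 121]
 [ -2  -3  43  68  84 105]
 [  0  -1  46  71  89 109]
 [ -1   1  49  77  98 122]
 [  1  -1  51  76  98 121]
 [ -2   0  55  77  99 122]
 [ -1  -1  57  78  99 123]]
```

The fingertips really sit about 36 mm short of what I assumed (tool z ≈ -17), so only the tile's rim is held. By corner readings in the rectified picture, (190,548) and (508,492), the tile is turned about 9.5° with its centre at (+4,-2). I'll straighten it gently, set it into the rack, and fix any residual with a proper regrasp.

```bash
python3 - <<'E'
from h import *; from rig import bot; import pickle,cv2
s=bot.read_state(); ctr=CEN+8*N+130*Z; t=np.radians(9.5)
n=BASE@np.array([.99988,-.0007,-.0152]); zt=-np.sin(t)*Y+np.cos(t)*Z; zt-=n*(n@zt); zt/=np.linalg.norm(zt)
M=np.stack([n,np.cross(zt,n),zt],1); p=ctr+4*Y-2*Z+6.6*N
for k in(9.5,8,7,6,5):
    tt=np.radians(9.5-k); Mt=np.stack([N,np.cos(tt)*Y+np.sin(tt)*Z,-np.sin(tt)*Y+np.cos(tt)*Z],1)
    f=lambda up,o=4:retarget(s,M,p,Mt,CEN+7*N+o*N+up*Z)
    ok=[bot.ik(*f(u)) is not None for u in(110,60,20,0)]; print(k,ok)
    if all(ok): break
P,q=f(110); bot.servo_line(P,q,speed=60); 
P,q=f(20); bot.servo_line(P,q,speed=70); show(bot,"20")
P,q=f(-6); hit=bot.servo_line(P,q,speed=25,until_force=4); show(bot,hit)
e=bot.read_state()["ee_pos"]; print("stopped at up=",(e-f(0)[0])@BASE)
c=bot.read_camera("scene"); pickle.dump((c,bot.read_state()),open("d3.pkl","wb"))
cv2.imwrite("pics/i.png",np.hstack([cv2.resize(c["image"][130:290,200:413],(400,300)),cv2.resize(bot.read_camera("side")["image"][60:240,150:390],(400,300))]))
E
```

```text
9.5 [True, True, True, True]
20 11.01 [557.4 168.2 190.9] [-0.4  0.6 -2.7] 4.9 65.6
True 11.66 [561.  168.6 175.6] [-1.4 -1.1  1.9] 4.8 72.1
stopped at up= [-0.30194245  0.13817041  4.82377048]
```

View pics/i.png

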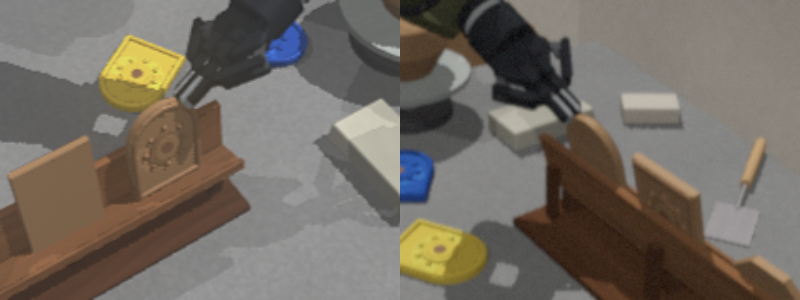

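The tile stands on the ledge with its carved face out, at about (165,150) in the left half, with the fingers on its upper right rim. I'll ease it back to the board, release, back off and measure.

```bash
python3 - <<'E'
from h import *; from rig import bot; import pickle,cv2
s=bot.read_state(); e=s["ee_pos"]; b=-Rq(s["tool_rot"])[:,2]
print(bot.servo_line(e-4*N,speed=20,until_force=4)); show(bot,"back")
bot.move_gripper(12); bot.move_gripper(40); bot.dwell(.3); show(bot,"open")
e=bot.read_state()["ee_pos"]; bot.servo_line(e+120*b,speed=150); 
bot.dwell(.3); c=bot.read_camera("scene"); w=bot.read_camera("side"); pickle.dump((c,w),open("d4.pkl","wb"))
d0=pickle.load(open("d0.pkl","rb"))
print("ref");measure(d0["scene"],CEN);print("now");measure(c,CEN)
H=384; f=H/2/np.tan(np.radians(c["fovy"])/2); Rc=Rq(c["attitude"])
g=np.array([[-90,90],[90,90],[90,-90],[-90,-90]],float)
Pw=(CEN+7*N+g[:,:1]*Y+g[:,1:]*Z-c["eye"])@Rc; px=np.c_[Pw[:,0]/Pw[:,2]*f+c["cx"],Pw[:,1]/Pw[:,2]*f+c["cy"]]
Hm=cv2.getPerspectiveTransform(px.astype(np.float32),np.float32([[0,0],[400,0],[400,400],[0,400]]))
cv2.imwrite("pics/j.png",np.hstack([cv2.warpPerspective(x,Hm,(400,400),flags=cv2.INTER_CUBIC) for x in(d0["scene"]["image"],c["image"])]))
show(bot,"end")
E
```

```text
False
back 12.11 [556.9 167.9 174.5] [ 0.1 -0.4  0.6] 5.2 68.8
open 13.03 [557.  168.  174.5] [-0.7  0.3 -0.8] 40.2 0.0
ref
rot -0.28 yz [ 0.32 -0.72] res 0.81 n [ 1.     -0.0016  0.0077] faceN 6.94 1361
now
rot -0.55 yz [ 1.31 -0.42] res 1.01 n [ 0.9962 -0.0118  0.0859] faceN 4.49 1304
end 14.38 [525.  270.  228.4] [ 0.3 -0.7  0.5] 39.9 0.0
```

View pics/j.png

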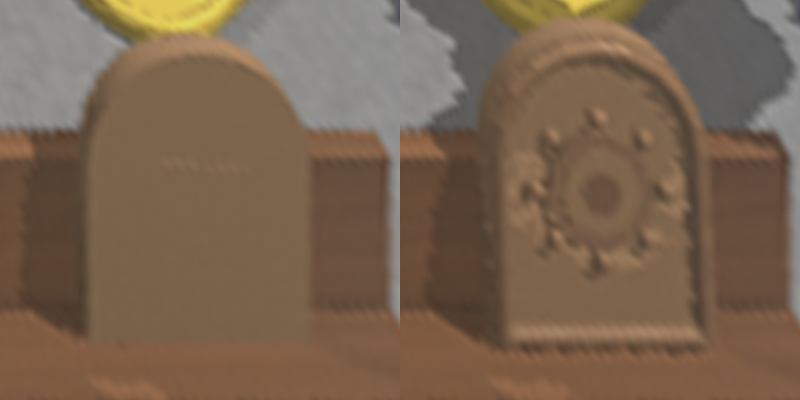

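Seen in the same view before (left half) and after (right half), the tile is carved side out, upright and within 1 mm in width. However, it leans about 4.5° too far back, so its foot stands about 5 mm off the board. I'll regrasp it from straight above at the true finger depth, correct the lean and reseat it.

```bash
python3 - <<'E'
from h import *; from rig import bot; import pickle
t=np.radians(4.5); n=np.cos(t)*N+np.sin(t)*Z; zt=np.cos(t)*Z-np.sin(t)*N
M=np.stack([n,Y,zt],1); p=CEN+1.0*Y
q=qR(np.stack([np.cross(n,-zt),n,-zt],1)); G=p+26*zt
print([None if j is None else j.round(2) for j in(bot.ik(G+120*zt,q),bot.ik(G,q))])
e=bot.read_state()["ee_pos"]; bot.servo_line(e+[0,0,120],speed=200)
bot.move_to(G+120*zt,q); 
print(bot.servo_line(G,q,speed=100,until_force=5)); show(bot,"at")
bot.move_gripper(0,grip_force=40); show(bot,"grip"); bot.dwell(.3); show(bot,"grip")
s=bot.read_state()
P,Q=retarget(s,M,p,M,p+1*N+5*Z); bot.servo_line(P,Q,speed=40)
P,Q=retarget(s,M,p,BASE,CEN+3*N+14*Z); bot.servo_line(P,Q,speed=40); bot.dwell(.2); show(bot,"lifted")
c=bot.read_camera("scene"); s2=bot.read_state(); pickle.dump((c,s2),open("d5.pkl","wb"))
measure(c,CEN+3*N+14*Z)
E
```

```text
[array([ 0.23,  0.06,  1.72, -0.05,  1.02,  0.14]), array([ 0.22,  0.26,  1.77, -0.05,  0.78,  0.14])]
False
at 18.67 [559.5 153.8 153.8] [-0.6  0.4 -0.9] 40.1 0.0
grip 19.02 [559.5 153.8 153.7] [-2.6 -0.7  5.2] 12.8 40.4
grip 19.32 [559.5 153.8 153.8] [-2.6 -0.5  6.5] 13.3 40.5
lifted 20.21 [560.5 152.9 168.2] [-0.1 -0.3 -2.5] 13.0 39.3
rot 1.06 yz [-0.65 -3.38] res 3.2 n [ 1.0e+00 -9.7e-03  1.0e-04] faceN 3.97 1151
```

The normal now matches the rack (15° lean) and the grip is solid at 13 mm. Lowering, pressing lightly to the board and releasing.

```bash
python3 - <<'E'
from h import *; from rig import bot; import pickle,cv2
s=bot.read_state(); e=s["ee_pos"]; zt=-Rq(s["tool_rot"])[:,2]
print(bot.servo_line(e-20*Z,speed=25,until_force=5)); show(bot,"down"); e1=bot.read_state()["ee_pos"]; print((e1-e)@BASE)
print(bot.servo_line(e1-7*N,speed=20,until_force=5)); show(bot,"board"); e2=bot.read_state()["ee_pos"]; print((e2-e1)@BASE)
print(bot.servo_line(e2-4*Z,speed=20,until_force=5)); e3=bot.read_state()["ee_pos"]; print((e3-e2)@BASE)
bot.move_gripper(18); bot.move_gripper(40); bot.dwell(.2)
e=bot.read_state()["ee_pos"]; bot.servo_line(e+110*zt,speed=120)
q=bot.read_state()["joint_positions"]; bot.servo_line(bot.read_state()["ee_pos"]+[-60,60,60],speed=200); bot.dwell(.3); show(bot,"end")
c=bot.read_camera("scene"); d0=pickle.load(open("d0.pkl","rb"))
print("ref");measure(d0["scene"],CEN);print("now");measure(c,CEN)
cv2.imwrite("pics/k.png",np.hstack([cv2.resize(c["image"][130:345,110:360],(430,370)),cv2.resize(bot.read_camera("side")["image"][90:330,180:440],(370,370))]))
E
```

```text
True
down 20.85 [564.6 153.3 154.8] [-0.8  0.2  3.1] 13.0 40.4
[  0.37898769  -0.03406017 -14.11995619]
True
board 21.13 [560.7 152.9 153.9] [3.  1.  1.6] 13.1 40.1
[-4.0074089  -0.03858899  0.13913644]
True
[ 1.63570035 -0.07666684 -0.24418479]
end 24.14 [474.  209.3 318.6] [-0.   0.9  1. ] 39.9 0.0
ref
rot -0.28 yz [ 0.32 -0.72] res 0.81 n [ 1.     -0.0016  0.0077] faceN 6.94 1361
now
rot -0.38 yz [-0.04 -0.49] res 0.98 n [ 0.9997 -0.0111  0.0233] faceN 3.92 1195
```

View pics/k.png

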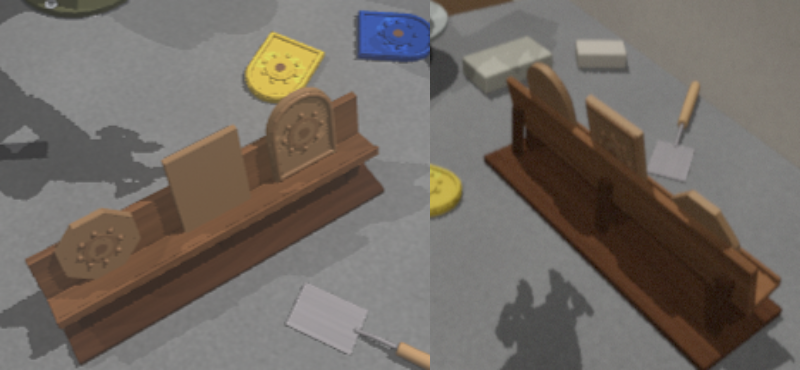

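The tile stands carved side out at about (302,135) in the left half, with the other two tiles as they were. Compared with the start it is within 1 mm in the board's plane and about 1° in lean and yaw. I'm handing it in.

```bash
python3 -c "
from rig import bot
print(bot.finish_job())"
```

```text
the job is handed in; nothing more can be done
None
```

The arched tile is back in its place on the rack, carved face out and the right way up, within about 1 mm and 1° of its starting pose; the other two tiles look undisturbed, and the job was handed in at about 24 s.

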